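# Reset the fine focus on the inspection microscope

## Task

Get the inspection microscope ready for the part in its nest: slide the nest fully home against its end stop under the lens, and roll the small fine-focus knob until its white line is in line with the white line on the big coarse-focus knob beside it. The coarse knob is already right, so do not turn it, and the fine drive is delicate: roll the small knob with a light fingertip touch on its rim, never pinching it or leaning hard on it. Leave the other things on the bench where they are.

Things in the scene. Friction and masses are not known exactly. Their poses are not given: they have to be found in the camera images.
- scope: White inspection microscope, bolted down. Origin at table height; +x points from the robot's side to the column, +y left, z up. Base plate x -170 to 130, y -100 to 100 mm, 18 mm thick; column of radius 14 mm at x = 95 mm, 318 mm high. Clamped on the column is the focus block (x 22 to 68 mm, 80 mm wide, 70 mm high); its focus shaft runs along y at x = 30 mm, the knobs on both sides of the block.
- fine_knob (a joint): Fine-focus knob angle, rad, about the microscope's +y: 0 when its white line (along rim and down outer face) is in line with the coarse knob's, both on top; starts at 0.9 to 2.0, so its top must roll towards the robot (microscope's -x). Grey drums of radius 18 mm, y 62 to 86 and -62 to -86 mm, outside the coarse drums, one part: roll either. Stays where left, stops at -1.0 and 2.5.
- coarse_knob (a joint): Coarse-focus knob angle, rad, about the microscope's +y: starts at 0 with its white line on top and must stay there (it moves the lens head). Black drums of radius 27 mm on the same shaft, y 40 to 60 and -40 to -60 mm. Turns against 0.06 N m and stays where left.
- shaft_set (a point): Where the focus shaft's middle would be at the usual setting, 150 mm above the table: the true height differs by up to 12 mm either way from one set-up to the next and is not measured, so feel for the knob from above. Lens, ring light (radius 30 mm) and camera (42 mm square, top up to 171 mm above this point) stand upright 42 mm towards -x of it.
- fine_set (a point): Likewise the middle of the left (+y) fine drum, 74 mm from the shaft's middle; the right drum mirrors it. Its top is 18 mm above its shaft. Friction 0.02 N m: just over 1 N along the rim turns it; a tip bearing on it with 5 to 8 N rolls it, though the first millimetres of a stroke may slip. Over 20 N of contact (any gripper's pinch) harms the drive.
- nest (a joint): Travel of the sliding nest along the microscope's +x, in m: 0 pulled out, 0.060 home against its end stop. Sliding friction 2 N. It carries a 50 mm high steel turbocharger flange.
- nest_handle (a point): Half-way up the nest's upright handle post (black with a red band, radius 9 mm, 34 mm high, its top 17 mm above this point), free of other things except the base plate 37 mm below and a flat 8 mm tab at its foot.
- cover_mid (a point): Bystander: aluminium compressor cover, about 110 mm in diameter and 84 mm high with a side spigot; point half-way up its axis.
- cleaner_mid (a point): Bystander: small white bottle with a red cap, 48 mm in diameter, 115 mm high; point half-way up.
- gauge_mid (a point): Bystander: plug gauge with a green handle, 120 mm long, 22 mm thick, lying; point at its middle.

How it is judged:
At the end, for the whole second after the job is handed in: The fine knob's white line is within 0.12 rad (about 2 mm at its rim) of the coarse knob's line and at rest, the coarse knob is within 0.07 rad of where it was, and the nest is home to within 2.5 mm of its end stop (value of joint fine_knob between -0.12 and 0.12 rad and velocity of joint fine_knob between -0.05 and 0.05 rad/s and not (value of joint coarse_knob above 0.07 rad or value of joint coarse_knob below -0.07 rad) and value of joint nest above 0.0575 m); the robot touches nothing.
It fails at once if the coarse knob is turned by more than 0.07 rad (2 mm at its rim) (value of joint coarse_knob above 0.07 rad or value of joint coarse_knob below -0.07 rad).
It fails at once if the fine knob is pinched or pressed with more than 20 N (contact force between anything else and fine_knob above 20 N).
It fails at once if the compressor cover is moved by more than 15 mm (distance of cover_mid from where it was at the start of the episode above 0.015 m).
It fails at once if the bottle is moved by more than 15 mm (distance of cleaner_mid from where it was at the start of the episode above 0.015 m).
It fails at once if the plug gauge is moved by more than 15 mm (distance of gauge_mid from where it was at the start of the episode above 0.015 m).
It also fails if it takes over 64 s, if anything falls off the work surface, if the arm or the gripper's body presses on something with over 40 N, if the wrist force passes 120 N, or if a joint passes its speed limit or range.

## Robot

A 7-joint arm with a two-finger parallel gripper is mounted at the origin on the work surface. World frame = base frame: x ahead of the robot, y to its left, z up, the work surface at z = 0. Lengths are in m, angles in rad, forces in N, time in s.
With the tool pointing down it reaches from about 0.4 to 0.875 m from the base axis. Payload 19.3 kg.
Tool frame: the origin (TCP) lies at the very end of the fingers, on their centre line; the grasp point (between the pads) lies bot.grasp_offset behind it (bot.grasp_offset is the distance from the TCP to the grasp point, in m); z points along the fingers, y is the direction in which the jaws open and shut (so a half turn about z gives the same grasp; the last joint's range is limited). The gripper opens to 85 mm and grips with 20 to 120 N. Pads are 22 mm wide; open, the fingers measure 114 mm over their backs; the gripper's body (76 mm by 85 mm) begins 54 mm behind the grasp point. The pads swing forward as they close: fully open they stand 13 mm farther back than shut.
Start: joints at [1.077, 0.521, -0.036, 1.599, 0.021, 1.021, -0.113], TCP at [0.257, -0.57, 0.231] pointing down, gripper open.
Joint ranges: [-2.91, 2.91], [-0.3, 2.13], [-1.5, 1.42], [0.17, 2.43], [-1.26, 4.41], [0.16, 1.93], [-2.52, 2.52]. Speed limits (rad/s): [1.89, 1.89, 2.39, 2.39, 3.01, 3.01, 3.01].

## Interface

Orientations are given as [roll, pitch, yaw] about the fixed x, y, z axes, in that order (R = Rz(yaw) Ry(pitch) Rx(roll)).
In Python, from workcell import bot gives the robot as it stands. The module is installed in compiled form; this text tells all that it offers.
- The arm moves only by the shell command python3 -m handwheel 'ROWS' [OPENING] [FORCE]. ROWS is JSON, a list of rows, each a list of 6 numbers: the shift along the tool's x, y, z as a fraction of full scale, then the turn, a rotation vector about the tool's x, y, z as a fraction of full scale. In form: [[x, y, z, rx, ry, rz], ...]. A call has 1 to 8 rows; each row shifts and turns the commanded pose from where the row before left it, along the tool's axes as they then stand; what a row does not reach is not made up. Full scale, the value 1, is 0.025 m for a shift and 360 degrees for a turn. A row lasts 1/8 s, in which the tool goes at most 62.5 mm and 10.7 degrees, less where a joint would pass 70% of its speed; a pose out of reach is approached as far as the arm can. A call with a number of a shift or a turn outside -1 to 1 is refused whole. A call with a gripper value outside its range is refused whole. OPENING is the closure, from -1 (fully open) to 1 (shut), set as the call begins (- or left out, the last holds). The fingers move at their own pace and stop on an object; FORCE is the grip in N (left out, the last holds). Time passes only in rows, so rows that do not move let the fingers close. It gives the time, the measured TCP pose, the force and the opening at its end, in the units of the state.
- bot.observe(): the state, without advancing time (a new reading comes with each control period).
- bot.grab_frame(name): name is "scene" or "top"; returns a dict with "pixels" (480x640x3 uint8, blue, green, red), "vertical_fov" (degrees; the focal length in pixels is half the picture's height over the tangent of half this angle, whatever the lens; pixels are square), "cx", "cy" (the principal point, pixels), "R" (3x3) and "t" (3): a world point X has camera coordinates R X + t. Camera axes: x right, y down, z forward; pixel columns grow to the right and rows downward; lengths in m; the calibration is good to about 2 mm. A picture is of the moment at which its call begins. There is no depth.
- bot.job_done(): hands the job in, once; it reports no verdict.
Trained networks look in a picture, given as the dict that the camera call returned (one of the last four; its "shot" number tells which), for a name from the list of things; names that differ only in an ending like _2 or _b are one class to them, and where a whole thing is asked for, a point or a joint stands for the part that bears it (a point fixed in the world has none). Each returns a list of dicts, best first, with "score" (0 to 1); they miss things now and then, are a little off and sometimes report something else, mostly with a low value. They report only what shows in the picture. A call takes as long as a camera call.
- bot.trace(picture, thing): "region" (480x640 bool, what is visible of it) and "point" ([column, row] in pixels, amid what is visible of it).
The state is a dict: "clock": time; "qpos": joint angles; "qd": joint speeds; "joint_efforts": joint torques, N m; "position": TCP position; "tool_rot": TCP orientation; "force": force on the tool from outside, world axes, zero at the start; "moment": the same for the moment, N m; "grip_width": finger opening in m.
Only numpy, scipy, OpenCV 4.12 (cv2) and the standard library are available. Lean on these libraries where they do the work, as an engineer would, in place of code of your own. Each camera call takes 0.05 s, during which the arm holds its last target.

## Working session

There is one attempt and no reset: what is moved stays moved. The work goes in short steps, Python scripts to look and compute and a shell command to move; the robot and the scene stay as the last step left them, time stands still between calls to the robot, and variables do not carry over. Pictures are saved under pics/ and viewed, and the job is handed in when it is done.

```bash
mkdir -p pics; ls; python3 - <<'E'
from workcell import bot
import cv2, numpy as np
s=bot.observe(); print({k:np.round(v,3).tolist() for k,v in s.items()}, bot.grasp_offset)
for n in ["scene","top"]:
    p=bot.grab_frame(n); cv2.imwrite(f"pics/{n}0.png",p["pixels"])
    print(n,p["vertical_fov"],p["cx"],p["cy"],np.round(p["R"],4).tolist(),np.round(p["t"],4).tolist())
    for th in ["scope","fine_knob","coarse_knob","nest","nest_handle","cover_mid","cleaner_mid","gauge_mid"]:
        for r in bot.trace(p,th)[:2]:
            print(th,round(r["score"],2),np.round(r["point"],1),r["region"].sum())
E
```

```text
pics
{'clock': 0.0, 'qpos': [1.077, 0.522, -0.036, 1.6, 0.021, 1.021, -0.113], 'qd': [-0.001, -0.002, 0.001, -0.001, -0.001, -0.001, 0.001], 'joint_efforts': [0.001, -92.711, 1.98, -36.993, 0.018, 0.008, -0.0], 'position': [0.257, -0.569, 0.231], 'tool_rot': [-3.14, 0.0, 0.424], 'force': [0.392, -1.062, -0.013], 'moment': [0.0, -0.013, -0.062], 'grip_width': 0.085} 0.0187
scene 45.88216956003322 324.3208556782407 238.75562075461437 [[0.235, 0.9718, -0.0216], [0.5263, -0.1459, -0.8377], [-0.8172, 0.1855, -0.5457]] [-0.0932, -0.1756, 1.6191]
scope 0.73 [314.1 310.4] 14555
fine_knob 0.64 [279.8 275.9] 644
coarse_knob 0.57 [338.3 274. ] 676
nest 0.61 [312.1 309.8] 14469
cover_mid 0.76 [474.7 221.2] 1846
cleaner_mid 0.74 [147.5 265.7] 1097
gauge_mid 0.76 [132.1 326.3] 542
top 51.5090233013558 318.76478241387207 245.00949590327858 [[-0.011, -0.9999, 0.0087], [-0.9824, 0.0091, -0.1865], [0.1864, -0.0106, -0.9824]] [-0.0121, 0.5138, 0.9977]
scope 0.83 [343.  194.8] 13467
fine_knob 0.61 [378.8 156.3] 431
coarse_knob 0.73 [329.2 159. ] 567
coarse_knob 0.38 [496.2 232. ] 409
nest 0.72 [335.6 224.9] 1305
nest_handle 0.88 [330.3 228.2] 1170
cover_mid 0.89 [138.9 298.2] 2450
cleaner_mid 0.93 [491.4 285.5] 662
cleaner_mid 0.33 [342.9 197. ] 13155
gauge_mid 0.91 [498.7 227.9] 427
```

View pics/scene0.png

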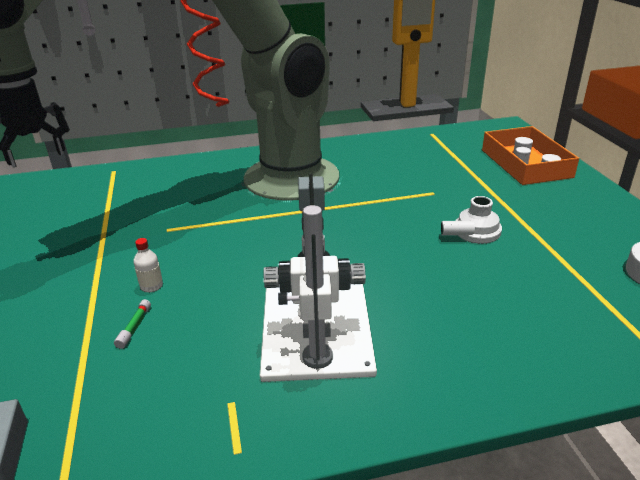

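View pics/top0.png

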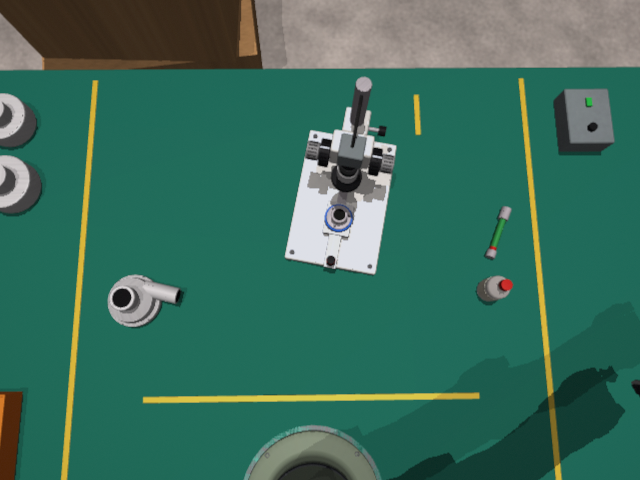

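```bash
python3 - <<'E'
import cv2
a=cv2.imread("pics/top0.png")[70:285,270:415]; cv2.imwrite("pics/top0z.png",cv2.resize(a,None,fx=2.7,fy=2.7,interpolation=cv2.INTER_CUBIC))
a=cv2.imread("pics/top0.png")[125:185,295:405]; cv2.imwrite("pics/top0k.png",cv2.resize(a,None,fx=7,fy=7,interpolation=cv2.INTER_CUBIC))
a=cv2.imread("pics/scene0.png")[240:390,240:400]; cv2.imwrite("pics/scene0z.png",cv2.resize(a,None,fx=4,fy=4,interpolation=cv2.INTER_CUBIC))
E
```

```text
(no output)
```

View pics/top0z.png

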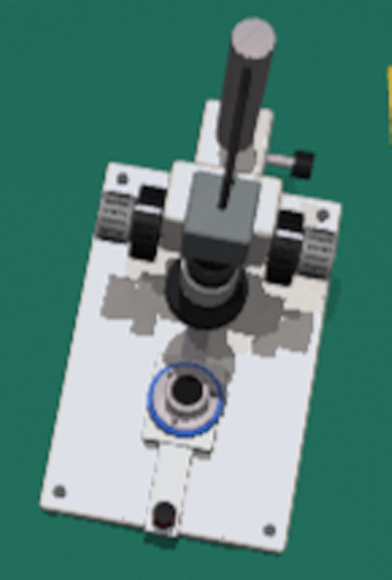

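View pics/top0k.png

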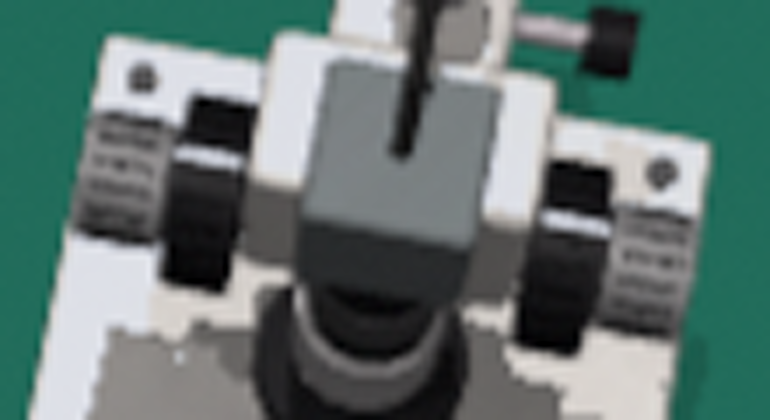

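View pics/scene0z.png

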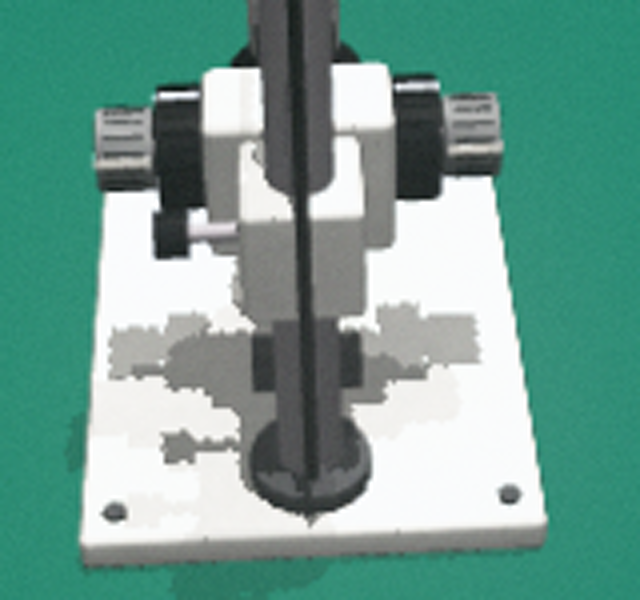

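```bash
cat > h.py <<'E'
import numpy as np, cv2
from workcell import bot
from scipy.optimize import least_squares
def cam(p):
    f=240/np.tan(np.radians(p["vertical_fov"])/2)
    return f,p["cx"],p["cy"],np.array(p["R"]),np.array(p["t"])
def proj(c,X):
    f,cx,cy,R,t=c; Y=np.atleast_2d(X)@R.T+t
    return np.c_[cx+f*Y[:,0]/Y[:,2],cy+f*Y[:,1]/Y[:,2]]
def ray_z(c,uv,z):
    f,cx,cy,R,t=c; d=R.T@np.array([(uv[0]-cx)/f,(uv[1]-cy)/f,1]); o=-R.T@t
    return o+d*(z-o[2])/d[2]
def W(pose,P):
    x,y,a=pose; P=np.atleast_2d(P); c,s=np.cos(a),np.sin(a)
    return np.c_[x+c*P[:,0]-s*P[:,1],y+s*P[:,0]+c*P[:,1],P[:,2]]
E
python3 - <<'E'
from h import *
pt=bot.grab_frame("top"); ps=bot.grab_frame("scene"); T=cam(pt);S=cam(ps)
print("camcentres",-T[3].T@T[4],-S[3].T@S[4])
z=lambda a,o,k:np.array(a)/k+o
L=np.array([[130,100,.018*1e3],[130,-100,18],[-170,100,18],[-170,-100,18]])/1e3
uvT=z([[108,163],[342,203],[40,505],[285,546]],[270,70],2.7)
LS=np.array([[130,100,18],[130,-100,18]])/1e3
uvS=z([[546,520],[82,543]],[240,240],4)
for both in (0,1,2):
    f=lambda q:np.r_[(proj(T,W(q,L))-uvT).ravel()*(both!=2),(proj(S,W(q,LS))-uvS).ravel()*(both>0)]
    r=least_squares(f,[.65,-.05,-.15]); print(np.round(r.x,4),np.round(r.fun,1))
f=lambda q:np.r_[(proj(T,W(q,L))-uvT).ravel(),(proj(S,W(q,LS))-uvS).ravel()]
q=least_squares(f,[.65,-.05,-.15]).x; np.save("pose.npy",q)
for h in (.138,.150,.162):
    P=np.array([[30,s*y,1e3*h+27] for s in(1,-1) for y in(40,60)])/1e3
    print(h,"T coarse line",((proj(T,W(q,P))-[295,125])*7).round(0).tolist(),"S",((proj(S,W(q,P))-[240,240])*4).round(0).tolist())
    Q=np.array([[30,s*y,1e3*h] for s in(1,-1) for y in(86,)])/1e3
    print("  fine outer centre S",((proj(S,W(q,Q))-[240,240])*4).round(0).tolist(),"T",((proj(T,W(q,Q))-[295,125])*7).round(0).tolist())
# handle
uv=z([163,514],[270,70],2.7)
X=ray_z(T,uv,.018+.054); print("handle",X); c,s=np.cos(q[2]),np.sin(q[2]); d=X[:2]-q[:2]; print("local",c*d[0]+s*d[1],-s*d[0]+c*d[1])
for n,zz in(("cover_mid",.042),("cleaner_mid",.0575),("gauge_mid",.011)):
    print(n,ray_z(T,bot.trace(pt,n)[0]["point"],zz).round(3))
E
```

```text
camcentres [ 0.31866239 -0.00618709  1.07606085] [ 1.43746283 -0.23541471  0.73446329]
[ 0.6407 -0.0736 -0.1902] [-0.3 -1.5  0.3 -1.1 -0.4  0.5  0.5  1.8  0.   0.  -0.   0. ]
[ 0.6404 -0.074  -0.1919] [-0.  -1.4  0.5 -0.9 -0.4  0.5  0.5  2.   1.1  0.  -0.5  0.1]
[ 0.64   -0.0745 -0.1912] [ 0.  -0.   0.  -0.  -0.   0.   0.   0.   0.8 -0.1 -0.8 -0.1]
0.138 T coarse line [[247.0, 178.0], [176.0, 165.0], [533.0, 228.0], [605.0, 241.0]] S [[391.0, 109.0], [438.0, 107.0], [204.0, 117.0], [157.0, 119.0]]
  fine outer centre S [[498.0, 155.0], [101.0, 173.0]] T [[85.0, 185.0], [683.0, 291.0]]
0.15 T coarse line [[249.0, 162.0], [177.0, 149.0], [538.0, 213.0], [610.0, 225.0]] S [[391.0, 86.0], [438.0, 84.0], [202.0, 94.0], [155.0, 96.0]]
  fine outer centre S [[498.0, 132.0], [99.0, 150.0]] T [[85.0, 169.0], [689.0, 276.0]]
0.162 T coarse line [[250.0, 145.0], [177.0, 132.0], [543.0, 196.0], [616.0, 209.0]] S [[391.0, 63.0], [438.0, 61.0], [201.0, 71.0], [153.0, 73.0]]
  fine outer centre S [[499.0, 110.0], [96.0, 128.0]] T [[84.0, 153.0], [696.0, 261.0]]
handle [ 0.47696623 -0.04041287  0.072     ]
local -0.16686437672243642 0.0018214973687346314
cover_mid [0.408 0.359 0.042]
cleaner_mid [ 0.419 -0.374  0.058]
gauge_mid [ 0.55  -0.411  0.011]
```

```bash
python3 -m handwheel '[[0,0,0,0,0,0.0245],[0,0,0,0,0,0.0245],[0,0,0,0,0,0.0245],[0,0,0,0,0,0.0245],[0,0,0,0,0,0]]' 1 20; python3 - <<'E'
from h import *
q=np.load("pose.npy"); s=bot.observe(); print(s["tool_rot"])
X=W(q,[[-.205,.001,.15]])[0]; R=cv2.Rodrigues(np.zeros(3))[0]
from scipy.spatial.transform import Rotation as Ro
R=Ro.from_euler("xyz",s["tool_rot"]).as_matrix(); print(X, (R.T@(X-s["position"]))/.025)
p=bot.grab_frame("scene"); a=p["pixels"]; S=cam(p)
for n,(c,r) in dict(l=(258,255),r=(342,255)).items(): cv2.imwrite(f"pics/k{n}.png",cv2.resize(a[r:r+40,c:c+32],None,fx=14,fy=14,interpolation=cv2.INTER_CUBIC))
for th in np.arange(.6,2.2,.2):
    P=np.array([[30+18*np.sin(th),y,151+18*np.cos(th)] for y in(86,74,-74,-86)])/1e3
    u=proj(S,W(q,P)); print(round(th,1),((u[:2]-[342,255])*14).round().tolist(),((u[2:]-[258,255])*14).round().tolist())
E
```

```text
clock: 1.78
position: [0.2572, -0.5696, 0.2313]
tool_rot: [3.142, 0.0, -0.191]
force: [-0.9, -0.5, -0.5]
grip_width: 0.0
[ 3.14152450e+00  2.47726146e-04 -1.90982311e-01]
[ 0.43937427 -0.03394412  0.15      ] [  3.08944638 -22.42107612   3.2480338 ]
0.6 [[327.0, 198.0], [228.0, 203.0]] [[179.0, 257.0], [79.0, 261.0]]
0.8 [[329.0, 227.0], [230.0, 232.0]] [[179.0, 286.0], [79.0, 290.0]]
1.0 [[331.0, 257.0], [232.0, 261.0]] [[180.0, 316.0], [80.0, 320.0]]
1.2 [[332.0, 286.0], [233.0, 291.0]] [[182.0, 345.0], [82.0, 350.0]]
1.4 [[332.0, 314.0], [233.0, 318.0]] [[184.0, 373.0], [84.0, 378.0]]
1.6 [[332.0, 339.0], [233.0, 343.0]] [[186.0, 398.0], [86.0, 403.0]]
1.8 [[331.0, 360.0], [232.0, 364.0]] [[188.0, 419.0], [89.0, 424.0]]
2.0 [[329.0, 377.0], [231.0, 381.0]] [[190.0, 436.0], [91.0, 440.0]]
```

View pics/kl.png

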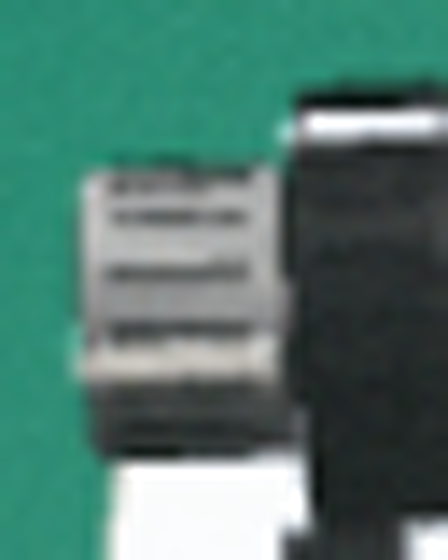

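View pics/kr.png

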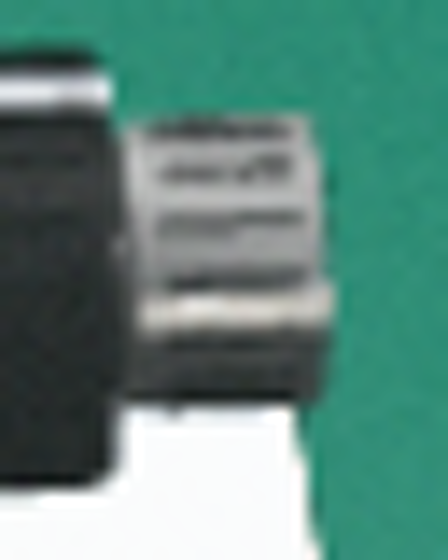

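```bash
python3 -m handwheel '[[0.14,-1,0,0,0,0],[0.14,-1,0,0,0,0],[0.14,-1,0,0,0,0],[0.14,-1,0,0,0,0],[0.14,-1,0,0,0,0],[0.14,-1,0,0,0,0],[0.14,-1,0,0,0,0],[0.14,-1,0,0,0,0]]'
python3 -m handwheel '[[0.14,-1,0,0,0,0],[0.14,-1,0,0,0,0],[0.14,-1,0,0,0,0],[0.14,-1,0,0,0,0],[0.14,-1,0,0,0,0],[0.14,-1,0,0,0,0],[0.14,-1,0,0,0,0],[0.14,-1,0,0,0,0]]'
python3 -m handwheel '[[0.14,-1,0,0,0,0],[0.14,-1,0.2,0,0,0],[0.14,-1,0.5,0,0,0],[0.14,-1,0.5,0,0,0],[0.14,-1,1,0,0,0],[0.14,-1,1,0,0,0],[0,-0.4,0,0,0,0],[0,0,0,0,0,0]]'
cat > loc.py <<'E'
from h import *
q=np.load("pose.npy"); s=bot.observe(); d=s["position"]-[q[0],q[1],0]; c,n=np.cos(q[2]),np.sin(q[2])
F=s["force"]; print("t",s["clock"],"local mm",np.round([1e3*(c*d[0]+n*d[1]),1e3*(c*d[1]-n*d[0]),1e3*d[2]],1),"Floc",np.round([c*F[0]+n*F[1],c*F[1]-n*F[0],F[2]],1),"rot",np.round(s["tool_rot"],3))
E
python3 loc.py
```

```text
clock: 2.82
position: [0.3229, -0.378, 0.2314]
tool_rot: [3.141, -0.0, -0.188]
force: [0.4, 0.6, -0.7]
grip_width: 0.0
clock: 3.82
position: [0.3886, -0.187, 0.2315]
tool_rot: [3.141, -0.0, -0.188]
force: [0.2, 0.1, -0.6]
grip_width: -0.0
clock: 4.82
position: [0.4397, -0.0347, 0.1521]
tool_rot: [-3.142, -0.001, -0.19]
force: [-0.4, 0.1, -0.2]
grip_width: 0.0001
t 4.825 local mm [-204.6    0.3  152.1] Floc [-0.4  0.  -0.2] rot [-3.142e+00 -1.000e-03 -1.900e-01]
```

```bash
python3 -m handwheel '[[0,0,1,0,0,0],[0,0,1,0,0,0],[0,0,1,0,0,0],[0,0,1,0,0,0],[0,0,0.3,0,0,0],[0,0,0,0,0,0]]'; python3 loc.py; python3 - <<'E'
from h import *
a=bot.grab_frame("top")["pixels"][190:300,270:400]; cv2.imwrite("pics/n1.png",cv2.resize(a,None,fx=5,fy=5))
E
```

```text
clock: 5.58
position: [0.4396, -0.0352, 0.0444]
tool_rot: [3.141, -0.0, -0.192]
force: [-0.2, 0.7, 0.6]
grip_width: 0.0001
t 5.575 local mm [-2.045e+02 -2.000e-01  4.440e+01] Floc [-0.3  0.7  0.6] rot [ 3.141 -0.    -0.192]
```

View pics/n1.png

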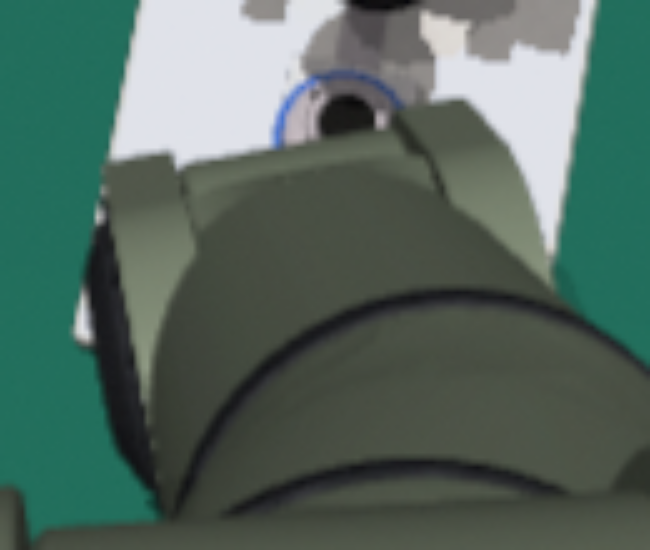

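```bash
python3 -m handwheel '[[0.4,0,0,0,0,0],[0.4,0,0,0,0,0],[0.4,0,0,0,0,0],[0.4,0,0,0,0,0]]'; python3 loc.py;  python3 -m handwheel '[[0.4,0,0,0,0,0],[0.3,0,0,0,0,0]]'; python3 loc.py
```

```text
clock: 6.12
position: [0.4793, -0.0425, 0.0438]
tool_rot: [3.142, 0.0, -0.192]
force: [-2.3, 0.2, 1.6]
grip_width: 0.0003
t 6.125 local mm [-164.2    0.2   43.8] Floc [-2.3 -0.2  1.6] rot [ 3.142  0.    -0.192]
clock: 6.38
position: [0.4964, -0.0458, 0.0437]
tool_rot: [3.142, 0.0, -0.192]
force: [-2.1, -0.4, 2.2]
grip_width: -0.0
t 6.375 local mm [-146.7    0.2   43.7] Floc [-2.  -0.7  2.2] rot [ 3.142  0.    -0.192]
```

Pushing steadily with about 2 N. I'll advance in small steps to the stop.

```bash
python3 -m handwheel '[[0.3,0,0,0,0,0],[0.2,0,0,0,0,0],[0,0,0,0,0,0]]'; python3 loc.py;  python3 -m handwheel '[[0.1,0,0,0,0,0],[0.1,0,0,0,0,0]]'; python3 loc.py
```

```text
clock: 6.75
position: [0.5086, -0.048, 0.0438]
tool_rot: [-3.141, -0.0, -0.192]
force: [0.5, 0.2, -0.0]
grip_width: 0.0001
t 6.75 local mm [-134.4    0.4   43.8] Floc [ 0.4  0.3 -0. ] rot [-3.141 -0.    -0.192]
clock: 7.0
position: [0.5129, -0.0489, 0.0438]
tool_rot: [3.142, 0.0, -0.192]
force: [-1.7, 1.2, 0.4]
grip_width: -0.0003
t 7.0 local mm [-129.9    0.3   43.8] Floc [-1.9  0.9  0.4] rot [ 3.142  0.    -0.192]
```

```bash
python3 -m handwheel '[[0.08,0,0,0,0,0],[0,0,0,0,0,0]]'; python3 loc.py
```

```text
clock: 7.25
position: [0.5134, -0.0491, 0.0436]
tool_rot: [3.141, 0.003, -0.192]
force: [-10.9, 3.1, 8.0]
grip_width: 0.0001
t 7.25 local mm [-129.5    0.2   43.6] Floc [-11.3   1.    8. ] rot [ 3.141e+00  3.000e-03 -1.920e-01]
```

```bash
python3 -m handwheel '[[0.03,0,0,0,0,0],[0,0,0,0,0,0]]'; python3 loc.py;python3 -m handwheel '[[-0.5,0,0,0,0,0],[-1,0,0,0,0,0],[-1,0,0,0,0,0],[-1,0,0,0,0,0],[0,0,-1,0,0,0],[0,0,-1,0,0,0],[0,0,-1,0,0,0],[0,0,-1,0,0,0]]' -1; python3 loc.py
```

```text
clock: 7.5
position: [0.5134, -0.0491, 0.0435]
tool_rot: [3.141, 0.005, -0.192]
force: [-15.6, 4.3, 11.9]
grip_width: -0.0
t 7.5 local mm [-129.4    0.2   43.5] Floc [-16.1   1.3  11.9] rot [ 3.141  0.005 -0.192]
clock: 8.5
position: [0.4298, -0.0328, 0.1448]
tool_rot: [-3.141, -0.001, -0.192]
force: [0.5, -0.9, 0.8]
grip_width: 0.0854
t 8.5 local mm [-214.6    0.3  144.8] Floc [ 0.7 -0.8  0.8] rot [-3.141e+00 -1.000e-03 -1.920e-01]
```

```bash
python3 -m handwheel '[[0,-0.8,-1,0,0,0],[0,-0.8,-1,0,0,0],[0,-0.8,0,0,0,0],[0,-0.8,0,0,0,0],[0,-0.8,0,0,0,0],[0,-0.9,0,0,0,0]]'; python3 loc.py;python3 -m handwheel '[[1,0,0,0,0,0],[1,0,0,0,0,0],[1,0,0,0,0,0],[1,0,0,0,0,0],[1,0,0,0,0,0],[1,0,0,0,0,0],[1,0,0,0,0,0],[1,0,0,0,0,0]]' ; python3 loc.py; python3 -m handwheel '[[1,0,0,0,0,0],[1,0,0,0,0,0],[0.2,0,0,0,0,0],[0,0,0,0,0,0]]'; python3 loc.py
python3 - <<'E'
from h import *
a=bot.grab_frame("top")["pixels"]; cv2.imwrite("pics/t2.png",cv2.resize(a[80:290,240:460],None,fx=2.7,fy=2.7))
a=bot.grab_frame("scene")["pixels"]; cv2.imwrite("pics/s2.png",cv2.resize(a[130:340,230:430],None,fx=2.8,fy=2.8))
E
```

```text
clock: 9.25
position: [0.4533, 0.088, 0.1939]
tool_rot: [-3.141, -0.001, -0.192]
force: [0.3, 0.4, -0.1]
grip_width: 0.0854
t 9.25 local mm [-214.6  123.3  193.9] Floc [ 0.2  0.4 -0.1] rot [-3.141e+00 -1.000e-03 -1.920e-01]
clock: 10.25
position: [0.6503, 0.0491, 0.1938]
tool_rot: [-3.142, -0.001, -0.192]
force: [-0.3, 0.6, 0.5]
grip_width: 0.0852
t 10.25 local mm [-13.8 122.8 193.8] Floc [-0.4  0.6  0.5] rot [-3.142e+00 -1.000e-03 -1.920e-01]
clock: 10.75
position: [0.7032, 0.0389, 0.1935]
tool_rot: [-3.142, 0.0, -0.192]
force: [0.7, -0.1, -0.4]
grip_width: 0.0851
t 10.75 local mm [ 40.1 122.8 193.5] Floc [ 0.7  0.  -0.4] rot [-3.142  0.    -0.192]
```

View pics/t2.png

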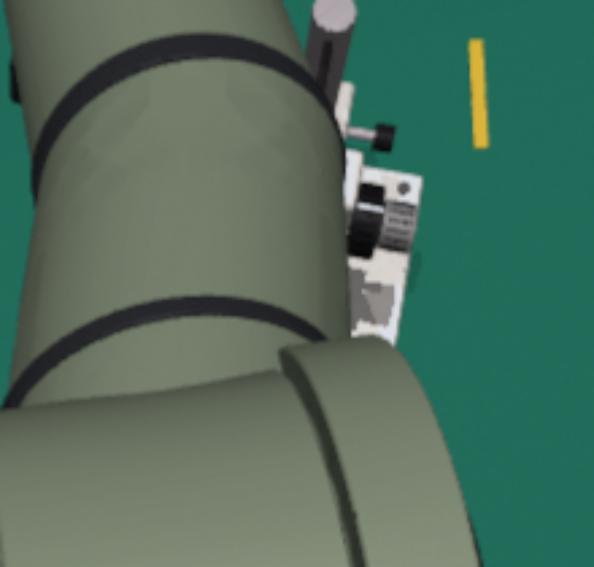

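View pics/s2.png

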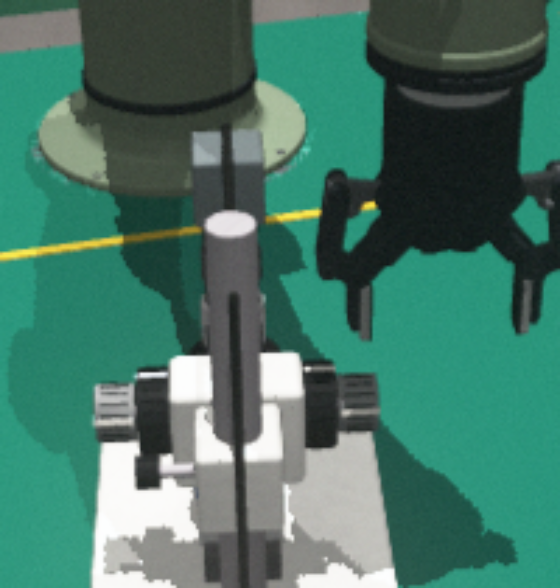

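```bash
python3 - <<'E'
from h import *
q=np.load("pose.npy"); S=cam(bot.grab_frame("scene"))
for x in (29,51):
  for y in (66,80.5):
    for z in (193.5,206.5): print(x,y,z,((proj(S,W(q,[[x/1e3,y/1e3,z/1e3]]))-[230,130])*2.8).round())
E
```

```text
29 66 193.5 [[345. 343.]]
29 66 206.5 [[345. 325.]]
29 80.5 193.5 [[369. 342.]]
29 80.5 206.5 [[369. 324.]]
51 66 193.5 [[348. 364.]]
51 66 206.5 [[348. 346.]]
51 80.5 193.5 [[372. 363.]]
51 80.5 206.5 [[373. 345.]]
```

```bash
python3 -m handwheel '[[0,0,0.5,0,0,0],[0,0,0.5,0,0,0],[0,0,0.12,0,0,0],[0,0,0,0,0,0]]'; python3 loc.py; python3 - <<'E'
from h import *
a=bot.grab_frame("scene")["pixels"]; cv2.imwrite("pics/s3.png",cv2.resize(a[230:300,320:400],None,fx=8,fy=8))
E
```

```text
clock: 11.4
position: [0.7034, 0.0387, 0.1654]
tool_rot: [3.141, 0.001, -0.192]
force: [0.8, 0.4, 0.1]
grip_width: 0.0852
t 11.4 local mm [ 40.4 122.7 165.4] Floc [0.8 0.5 0.1] rot [ 3.141e+00  1.000e-03 -1.920e-01]
```

View pics/s3.png

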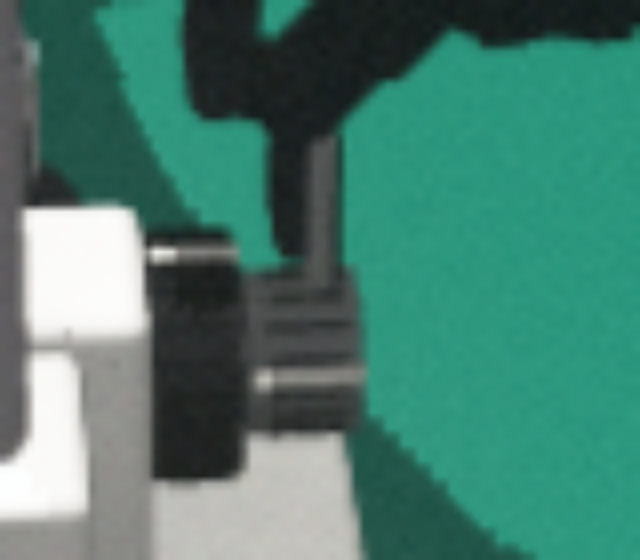

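```bash
for i in 1; do python3 -m handwheel '[[0,0,0.04,0,0,0],[0,0,0.04,0,0,0]]'|grep -v rot; python3 -m handwheel '[[0,0,0.04,0,0,0],[0,0,0.04,0,0,0]]'; done; python3 loc.py
```

```text
clock: 11.7
position: [0.7037, 0.0387, 0.164]
force: [-0.5, 0.8, -0.1]
grip_width: 0.0853
clock: 11.95
position: [0.7035, 0.0388, 0.1618]
tool_rot: [-3.142, 0.0, -0.192]
force: [-0.1, 0.3, -0.3]
grip_width: 0.0851
t 11.95 local mm [ 40.4 122.8 161.8] Floc [-0.2  0.3 -0.3] rot [-3.142  0.    -0.192]
```

```bash
python3 -m handwheel '[[0,0,0.04,0,0,0],[0,0,0.02,0,0,0]]'|grep -v rot;  python3 loc.py
```

```text
clock: 12.2
position: [0.7035, 0.0388, 0.1602]
force: [0.5, -0.1, -0.1]
grip_width: 0.0851
t 12.2 local mm [ 40.4 122.8 160.2] Floc [ 0.5 -0.  -0.1] rot [ 3.142  0.    -0.192]
```

```bash
python3 -m handwheel '[[0,0,0.03,0,0,0],[0,0,0.03,0,0,0]]'|grep -v rot;  python3 loc.py
```

```text
clock: 12.45
position: [0.7036, 0.0387, 0.1588]
force: [-0.3, -0.3, -0.4]
grip_width: 0.086
t 12.45 local mm [ 40.5 122.8 158.8] Floc [-0.2 -0.4 -0.4] rot [ 3.142 -0.    -0.192]
```

```bash
python3 -m handwheel '[[0,0,0.03,0,0,0],[0,0,0.0,0,0,0]]'|grep -v rot;  python3 loc.py
```

```text
clock: 12.7
position: [0.7035, 0.0388, 0.158]
force: [-0.6, -0.5, 0.3]
grip_width: 0.0853
t 12.7 local mm [ 40.4 122.7 158. ] Floc [-0.5 -0.6  0.3] rot [ 3.142  0.    -0.192]
```

```bash
python3 -m handwheel '[[-0.12,0,0,0,0,0],[0,0,0.03,0,0,0],[0,0,0,0,0,0]]'|grep -v rot;  python3 loc.py
```

```text
clock: 13.08
position: [0.7006, 0.0393, 0.1573]
force: [0.8, -0.4, -0.1]
grip_width: 0.0854
t 13.075 local mm [ 37.4 122.8 157.3] Floc [ 0.8 -0.3 -0.1] rot [ 3.142  0.    -0.192]
```

```bash
python3 -m handwheel '[[0,0,0.03,0,0,0],[0,0,0,0,0,0]]'|grep -v rot;  python3 loc.py
```

```text
clock: 13.32
position: [0.7006, 0.0393, 0.1564]
force: [0.1, -0.1, -0.1]
grip_width: 0.0851
t 13.325 local mm [ 37.5 122.8 156.4] Floc [ 0.1 -0.1 -0.1] rot [ 3.142  0.    -0.192]
```

```bash
python3 -m handwheel '[[0,0,0.03,0,0,0],[0,0,0,0,0,0]]'|grep -v rot;  python3 loc.py
```

```text
clock: 13.58
position: [0.7006, 0.0393, 0.1557]
force: [-0.1, -0.2, 0.7]
grip_width: 0.0854
t 13.575 local mm [ 37.4 122.8 155.7] Floc [-0.1 -0.2  0.7] rot [-3.142  0.    -0.192]
```

```bash
python3 -m handwheel '[[0,0,0.03,0,0,0],[0,0,0,0,0,0]]'|grep -v rot;  python3 loc.py
```

```text
clock: 13.82
position: [0.7006, 0.0393, 0.155]
force: [0.8, -0.1, 0.2]
grip_width: 0.0854
t 13.825 local mm [ 37.4 122.7 155. ] Floc [0.8 0.1 0.2] rot [-3.142  0.    -0.192]
```

```bash
python3 -m handwheel '[[0,0,0.03,0,0,0],[0,0,0,0,0,0]]'|grep -v rot;  python3 loc.py
```

```text
clock: 14.08
position: [0.7006, 0.0393, 0.1543]
force: [0.1, 0.3, 0.6]
grip_width: 0.0854
t 14.075 local mm [ 37.5 122.7 154.3] Floc [-0.   0.3  0.6] rot [ 3.142 -0.    -0.192]
```

```bash
python3 -m handwheel '[[0,0,0.03,0,0,0],[0,0,0,0,0,0]]'|grep -v rot;  python3 loc.py;  python3 - <<'E'
from h import *
a=bot.grab_frame("scene")["pixels"]; cv2.imwrite("pics/s4.png",cv2.resize(a[230:300,320:400],None,fx=8,fy=8))
E
```

```text
clock: 14.32
position: [0.7008, 0.0393, 0.154]
force: [-1.1, 0.9, 4.3]
grip_width: 0.0853
t 14.325 local mm [ 37.7 122.8 154. ] Floc [-1.3  0.7  4.3] rot [-3.142e+00 -1.000e-03 -1.920e-01]
```

View pics/s4.png

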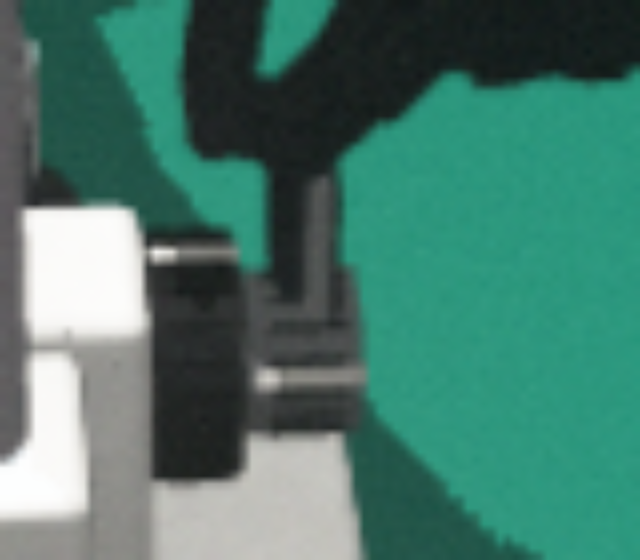

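```bash
python3 -m handwheel '[[0,0,0.008,0,0,0],[-0.06,0,0,0,0,0],[-0.06,0,0,0,0,0]]'|grep -v rot;  python3 loc.py;  python3 -m handwheel '[[-0.08,0,0,0,0,0],[-0.08,0,0,0,0,0]]'|grep -v rot;  python3 loc.py
```

```text
clock: 14.75
position: [0.6982, 0.0398, 0.154]
force: [1.1, 0.8, 6.3]
grip_width: 0.0855
t 14.75 local mm [ 35.  122.8 154. ] Floc [0.9 0.9 6.3] rot [-3.141e+00 -1.000e-03 -1.920e-01]
clock: 15.0
position: [0.6943, 0.0406, 0.154]
force: [1.6, -0.2, 6.6]
grip_width: 0.0857
t 15.0 local mm [ 31.  122.8 154. ] Floc [1.6 0.1 6.6] rot [-3.141e+00 -2.000e-03 -1.920e-01]
```

Steady 6.5 N down, about 1 N along the rim. I'll continue.

```bash
python3 -m handwheel '[[-0.1,0,0,0,0,0],[-0.1,0,0,0,0,0]]'|grep -v rot;  python3 -m handwheel '[[-0.1,0,0,0,0,0],[0,0,0,0,0,0]]'|grep -v rot;  python3 loc.py;python3 - <<'E'
from h import *
a=bot.grab_frame("scene")["pixels"]; cv2.imwrite("pics/s5.png",cv2.resize(a[230:300,320:400],None,fx=8,fy=8))
cv2.imwrite("pics/s5l.png",cv2.resize(a[255:295,258:290],None,fx=14,fy=14,interpolation=cv2.INTER_CUBIC))
E
```

```text
clock: 15.25
position: [0.6894, 0.0416, 0.154]
force: [-0.7, -0.1, 5.2]
grip_width: 0.0855
clock: 15.5
position: [0.6867, 0.0421, 0.1539]
force: [-0.1, 0.5, 5.4]
grip_width: 0.0855
t 15.5 local mm [ 23.3 122.8 153.9] Floc [-0.2  0.5  5.4] rot [-3.141e+00 -1.000e-03 -1.920e-01]
```

View pics/s5.png

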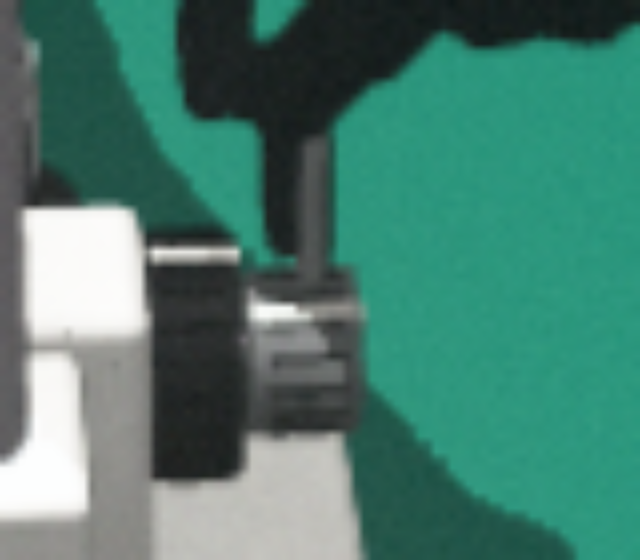

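View pics/s5l.png

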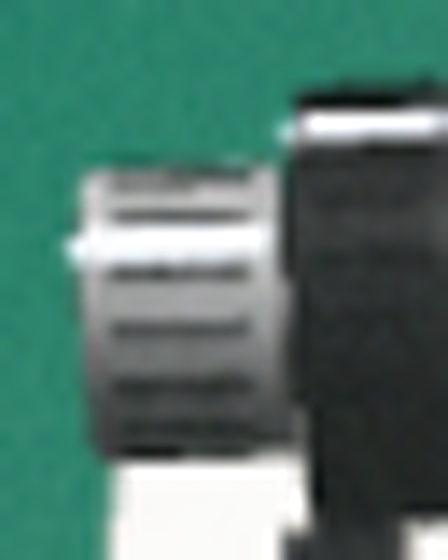

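```bash
cat > th.py <<'E'
from h import *
from scipy.optimize import brentq
import sys
q=np.load("pose.npy"); p=bot.grab_frame("scene"); S=cam(p); g=p["pixels"].astype(float).min(axis=2)
# left (image) = -y drum ; subpixel bright-line rows along columns, following projected curve
def row(y,r,th,h): return proj(S,W(q,[[.030+r*np.sin(th),y,h+r*np.cos(th)]]))[0]
def prof(y,r,h,ths):
    out=[]
    for th in ths:
        v=[]
        for yy in y:
            u=row(yy,r,th,h); v.append(cv2.getRectSubPix(g.astype(np.float32),(1,1),(float(u[0]),float(u[1])))[0,0])
        out.append(np.mean(v))
    return np.array(out)
ths=np.arange(-.5,2.0,.02)
for sgn in (-1,1):
  for h in (.148,.150,.152):
    c=prof(sgn*np.linspace(.044,.056,5),.027,h,ths); f=prof(sgn*np.linspace(.066,.082,7),.018,h,ths)
    def ctr(a):
        i=a.argmax(); w=slice(max(i-9,0),i+10); ww=np.clip(a[w]-a[w].max()*.6,0,None); return (ths[w]*ww).sum()/ww.sum(),a.max()
    print(sgn,h,"coarse %.3f (%.0f)"%ctr(c),"fine %.3f (%.0f)"%ctr(f))
E
python3 th.py; python3 -m handwheel '[[0,0,-0.1,0,0,0],[0,0,-0.1,0,0,0],[0.26,0,0,0,0,0],[0.26,0,0,0,0,0]]'|grep -v rot; python3 th.py;python3 loc.py
```

```text
-1 0.148 coarse -0.195 (237) fine 0.275 (249)
-1 0.15 coarse -0.062 (237) fine 0.386 (250)
-1 0.152 coarse 0.045 (238) fine 0.490 (250)
1 0.148 coarse -0.131 (210) fine 0.344 (180)
1 0.15 coarse -0.012 (209) fine 0.450 (179)
1 0.152 coarse 0.088 (209) fine 0.550 (178)
clock: 16.1
position: [0.6996, 0.0395, 0.1583]
force: [1.1, 0.8, 0.2]
grip_width: 0.0855
-1 0.148 coarse -0.195 (237) fine 0.275 (250)
-1 0.15 coarse -0.062 (237) fine 0.386 (250)
-1 0.152 coarse 0.045 (238) fine 0.490 (250)
1 0.148 coarse -0.146 (144) fine 0.333 (138)
1 0.15 coarse -0.024 (141) fine 0.439 (139)
1 0.152 coarse 0.079 (139) fine 0.539 (139)
t 16.15 local mm [ 37.1 122.6 158.1] Floc [-0.7 -0.7  0.2] rot [ 3.142 -0.    -0.192]
```

```bash
python3 -m handwheel '[[0,0,0.09,0,0,0],[0,0,0.07,0,0,0],[0,0,0.02,0,0,0],[0,0,0,0,0,0]]'|grep -v rot;python3 -m handwheel '[[0,0,0.02,0,0,0],[0,0,0,0,0,0]]'|grep -v rot;python3 loc.py
```

```text
clock: 16.65
position: [0.6991, 0.0396, 0.1541]
force: [-0.1, 0.2, 3.7]
grip_width: 0.0853
clock: 16.9
position: [0.6994, 0.0396, 0.1539]
force: [-1.5, 0.2, 8.2]
grip_width: 0.0859
t 16.9 local mm [ 36.2 122.8 153.9] Floc [-1.6 -0.1  8.2] rot [-3.141e+00 -1.000e-03 -1.920e-01]
```

```bash
python3 -m handwheel '[[-0.08,0,0,0,0,0],[-0.08,0,0,0,0,0],[-0.08,0,0,0,0,0],[0,0,0,0,0,0]]'|grep -v rot;python3 loc.py; python3 th.py
```

```text
clock: 17.4
position: [0.6936, 0.0407, 0.154]
force: [0.6, -0.7, 6.8]
grip_width: 0.0851
t 17.4 local mm [ 30.3 122.8 154. ] Floc [ 0.7 -0.6  6.8] rot [-3.141e+00 -1.000e-03 -1.920e-01]
-1 0.148 coarse -0.195 (237) fine -0.106 (243)
-1 0.15 coarse -0.062 (237) fine 0.065 (243)
-1 0.152 coarse 0.045 (238) fine 0.201 (243)
1 0.148 coarse -0.147 (144) fine -0.026 (106)
1 0.15 coarse -0.025 (141) fine 0.118 (104)
1 0.152 coarse 0.078 (139) fine 0.244 (105)
```

```bash
python3 -m handwheel '[[-0.06,0,0,0,0,0],[-0.05,0,0,0,0,0],[0,0,0,0,0,0]]'|grep -v rot;python3 loc.py; python3 th.py
```

```text
clock: 17.82
position: [0.691, 0.0413, 0.154]
force: [0.4, 0.0, 7.4]
grip_width: 0.0851
t 17.825 local mm [ 27.7 122.8 154. ] Floc [0.4 0.1 7.4] rot [-3.141e+00 -1.000e-03 -1.920e-01]
-1 0.148 coarse -0.195 (237) fine -0.348 (238)
-1 0.15 coarse -0.062 (237) fine -0.112 (237)
-1 0.152 coarse 0.046 (238) fine 0.060 (238)
1 0.148 coarse -0.147 (144) fine 0.708 (107)
1 0.15 coarse -0.024 (141) fine 0.801 (107)
1 0.152 coarse 0.078 (139) fine 0.891 (106)
```

```bash
python3 -m handwheel '[[0,0,-0.1,0,0,0],[0,0,-0.4,0,0,0],[0,0,-1,0,0,0],[0,-0.8,-1,0,0,0],[-1,-0.8,0,0,0,0],[-1,-0.4,0,0,0,0],[-1,0,0,0,0,0],[-1,0,0,0,0,0]]'|grep -v rot;python3 -m handwheel '[[-1,-0.4,0,0,0,0],[-1,-0.4,0,0,0,0],[-1,-0.4,0,0,0,0],[-1,-0.4,0,0,0,0],[-1,-0.4,0,0,0,0],[-1,-0.4,0,0,0,0],[0,-0.6,0,0,0,0],[0,-0.6,0,0,0,0]]'|grep -v rot; python3 loc.py; python3 th.py;python3 - <<'E'
from h import *
q=np.load("pose.npy")
t=bot.grab_frame("top"); a=t["pixels"]; cv2.imwrite("pics/t6.png",cv2.resize(a[125:185,295:405],None,fx=7,fy=7,interpolation=cv2.INTER_CUBIC))
cv2.imwrite("pics/t6n.png",cv2.resize(a[70:285,270:415],None,fx=2.7,fy=2.7,interpolation=cv2.INTER_CUBIC))
a=bot.grab_frame("scene")["pixels"]; cv2.imwrite("pics/s6.png",cv2.resize(a[250:300,255:370],None,fx=6.9,fy=6.9,interpolation=cv2.INTER_CUBIC))
for l in (-167,-107): print(l,(proj(cam(t),W(q,[[l/1e3,0.0,.072]]))-[270,70])*2.7)
E
```

```text
clock: 18.88
position: [0.6011, 0.1098, 0.2164]
force: [1.1, -0.4, 0.9]
grip_width: 0.0852
clock: 19.88
position: [0.4727, 0.2272, 0.2163]
force: [0.1, -0.8, -0.4]
grip_width: 0.0853
t 19.875 local mm [-222.1  263.7  216.3] Floc [ 0.3 -0.7 -0.4] rot [-3.141e+00 -1.000e-03 -1.920e-01]
-1 0.148 coarse -0.197 (232) fine -0.357 (233)
-1 0.15 coarse -0.064 (232) fine -0.115 (233)
-1 0.152 coarse 0.044 (233) fine 0.057 (234)
1 0.148 coarse -0.151 (215) fine -0.227 (213)
1 0.15 coarse -0.027 (215) fine -0.054 (212)
1 0.152 coarse 0.075 (215) fine 0.092 (212)
-167 [[165.33806617 514.60570655]]
-107 [[179.09467118 438.36062099]]
```

View pics/t6.png

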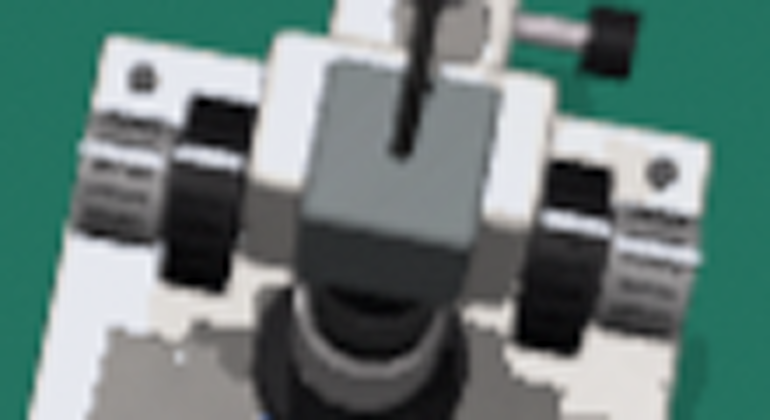

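View pics/t6n.png

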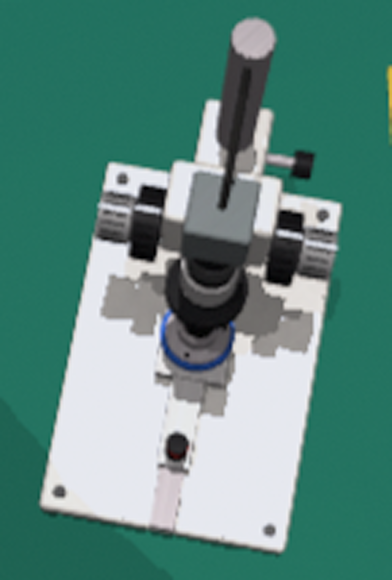

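View pics/s6.png

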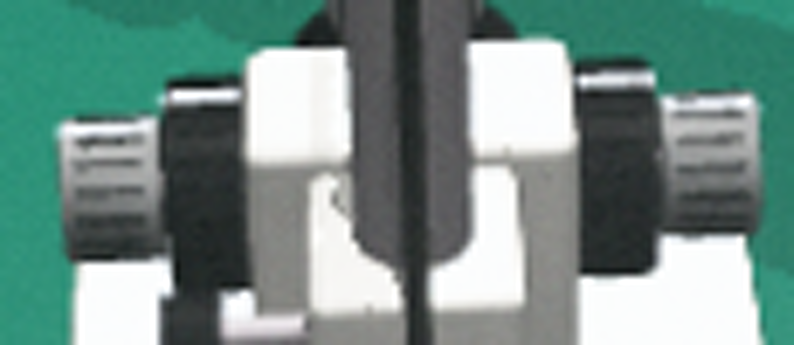

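```bash
cat > chk.py <<'E'
from h import *
q=np.load("pose.npy"); t=bot.grab_frame("top"); T=cam(t); b=t["pixels"]; a=cv2.imread("pics/top0.png")
def dark(im,u,v):
    g=im[v-10:v+11,u-8:u+9].astype(float).max(axis=2); w=np.clip(110-g,0,None); yy,xx=np.mgrid[v-10:v+11,u-8:u+9]; return np.array([(w*xx).sum(),(w*yy).sum()])/w.sum()
i=dark(a,330,260); f=dark(b,335,235); print(i,f)
X=[ray_z(T,p,.065)[:2] for p in (i,f)]; print("handle travel mm",1e3*np.linalg.norm(X[1]-X[0]))
g=b.astype(np.float32).min(axis=2); ths=np.arange(-.8,.8,.02)
for sg in(1,-1):
  for h in(.148,.150,.152):
    o=[]
    for r,ys in((.027,np.linspace(.044,.056,5)),(.018,np.linspace(.066,.082,7))):
        A=np.array([np.mean([cv2.getRectSubPix(g,(1,1),tuple(map(float,proj(T,W(q,[[.03+r*np.sin(h_),sg*y,h+r*np.cos(h_)]]))[0])))[0,0] for y in ys]) for h_ in ths])
        j=A.argmax(); w=slice(max(j-9,0),j+10); ww=np.clip(A[w]-.7*A[w].max(),0,None); o+=[round((ths[w]*ww).sum()/ww.sum(),3),round(A.max())]
    print(sg,h,o)
E
python3 chk.py; python3 - <<'E'
import cv2
from h import *
a=cv2.imread("pics/top0.png")[240:285,310:350]; b=bot.grab_frame("top")["pixels"][215:260,310:350]
cv2.imwrite("pics/hh.png",cv2.resize(np.hstack([a,b]),None,fx=10,fy=10))
E
```

```text
[329.96600962 263.27921776] [335.07202908 235.54146785]
handle travel mm 59.24682595446463
1 0.148 [np.float64(0.032), 191, np.float64(0.046), 207]
1 0.15 [np.float64(0.001), 192, np.float64(0.002), 208]
1 0.152 [np.float64(-0.027), 192, np.float64(-0.042), 208]
-1 0.148 [np.float64(0.017), 199, np.float64(0.027), 203]
-1 0.15 [np.float64(-0.013), 199, np.float64(-0.017), 204]
-1 0.152 [np.float64(-0.042), 199, np.float64(-0.061), 204]
```

View pics/hh.png

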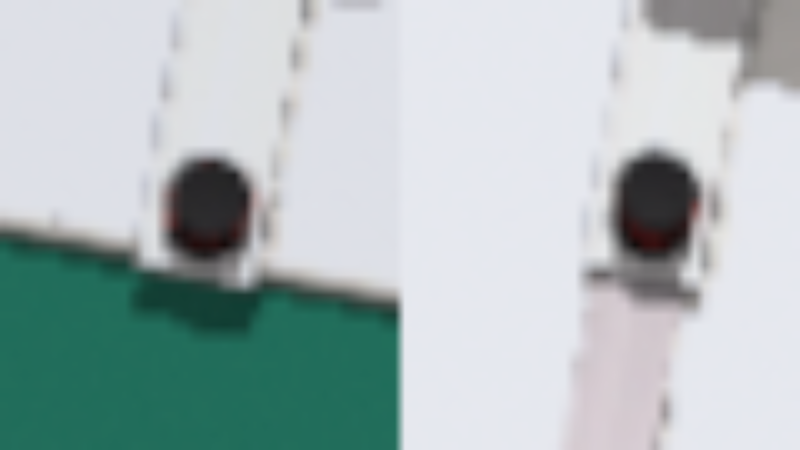

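```bash
python3 - <<'E'
from h import *
q=np.load("pose.npy"); t=bot.grab_frame("top"); T=cam(t); b=t["pixels"]; a=cv2.imread("pics/top0.png")
def loc(uv,z):
    X=ray_z(T,uv,z); d=X[:2]-q[:2]; c,n=np.cos(q[2]),np.sin(q[2]); return np.round(1e3*np.array([c*d[0]+n*d[1],c*d[1]-n*d[0]]),1)
print("handle top",loc((330.9,259.7),.072),loc((335.6,234.7),.072))
for im in(a,b):
    hsv=cv2.cvtColor(im,cv2.COLOR_BGR2HSV); m=cv2.inRange(hsv,(105,120,60),(130,255,255)); m[:150]=0; m[260:]=0; m[:,:300]=0; m[:,380:]=0
    P=np.argwhere(m)[:,::-1].astype(np.float32); e=cv2.fitEllipse(P); x,y,w,h=cv2.boundingRect(P.astype(np.int32)); print(len(P),e,(x,y,w,h))
    print(loc((x+w/2,y+h-1-w/2*.95),.03), loc((x+w/2,y+h),.03))
# handle template match
A=a[250:268,322:340]; r=cv2.matchTemplate(b[225:250,325:347],A,cv2.TM_CCOEFF_NORMED); print(cv2.minMaxLoc(r))
cv2.imwrite("pics/fl.png",cv2.resize(np.hstack([a[190:250,310:370],b[165:225,310:370]]),None,fx=6,fy=6))
E
```

```text
handle top [-165.3    1. ] [-112.1    0.6]
103 ((338.26708984375, 217.374267578125), (26.009803771972656, 26.441673278808594), 114.23674774169922) (325, 205, 28, 27)
[-64.7  -0.3] [-95.9  -5.7]
87 ((342.70318603515625, 192.95468139648438), (25.548254013061523, 25.970962524414062), 124.58242797851562) (330, 185, 27, 22)
[-8.7 -0.4] [-39.4  -5.8]
(0.03616482764482498, 0.9225943684577942, (4, 7), (2, 0))
```

View pics/fl.png

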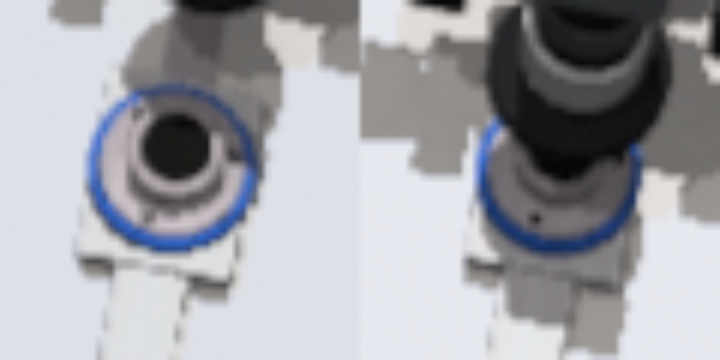

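```bash
python3 -m handwheel '[[0,1,0,0,0,0],[0,1,0,0,0,0],[0,1,0,0,0,0],[0,1,0,0,0,0],[0,1,0,0,0,0],[0,1,0,0,0,0],[0,1,0,0,0,0],[0,1,0,0,0,0]]' 1|grep -v rot;python3 -m handwheel '[[0,1,0,0,0,0],[0,1,0,0,0,0],[0,0.5,0,0,0,0],[0,0,1,0,0,0],[0,0,1,0,0,0],[0,0,0,0,0.0278,0],[0,0,0,0,0.0278,0],[0,0,0,0,0,0]]'|grep -v rot; python3 loc.py
```

```text
clock: 21.18
position: [0.4334, 0.0287, 0.2159]
force: [0.2, 0.2, 0.3]
grip_width: -0.0001
clock: 22.18
position: [0.4227, -0.0393, 0.1656]
force: [-0.0, 0.4, 0.7]
grip_width: -0.0004
t 22.175 local mm [-220.3   -7.4  165.6] Floc [-0.1  0.4  0.7] rot [ 3.117 -0.27  -0.195]
```

```bash
python3 -m handwheel '[[0,-0.3,1,0,0,0],[0.14,0,1,0,0,0],[0,0,1,0,0,0],[0,0,1,0,0,0],[0,0,0.7,0,0,0],[0,0,0,0,0,0]]'|grep -v rot; python3 loc.py
```

```text
clock: 22.92
position: [0.4687, -0.0436, 0.074]
force: [-0.0, -0.1, 0.1]
grip_width: 0.0001
t 22.925 local mm [-174.4   -2.9   74. ] Floc [ 0.  -0.1  0.1] rot [ 3.113 -0.236 -0.196]
```

```bash
python3 -m handwheel '[[0.39,-0.06,0.54,0,0,0],[0.39,-0.05,0.54,0,0,0],[0,0,0,0,0,0]]'|grep -v rot; python3 loc.py
```

```text
clock: 23.3
position: [0.4958, -0.0464, 0.0548]
force: [-1.0, 0.2, 0.9]
grip_width: 0.0005
t 23.3 local mm [-147.3   -0.5   54.8] Floc [-1.  -0.   0.9] rot [ 3.113 -0.232 -0.195]
```

```bash
python3 -m handwheel '[[0.2,0,0.047,0,0,0],[0.2,0,0.047,0,0,0],[0.1,0,0.023,0,0,0]]'|grep -v rot; python3 loc.py;  python3 - <<'E'
from h import *
a=bot.grab_frame("scene")["pixels"]; cv2.imwrite("pics/s7.png",cv2.resize(a[100:360,200:440],None,fx=2.3,fy=2.3))
E
```

```text
clock: 23.68
position: [0.508, -0.049, 0.0558]
force: [0.5, -0.8, 0.4]
grip_width: -0.0001
t 23.675 local mm [-134.8   -0.7   55.8] Floc [ 0.6 -0.7  0.4] rot [ 3.114 -0.233 -0.195]
```

View pics/s7.png

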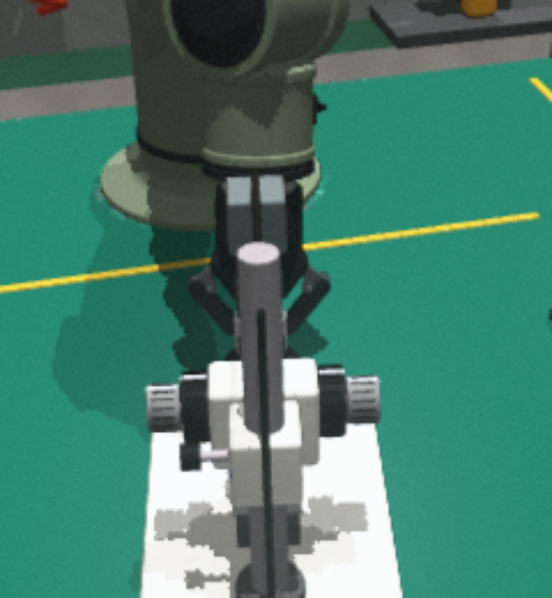

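```bash
python3 -m handwheel '[[0.06,0,0.014,0,0,0],[0.06,0,0.014,0,0,0]]'|grep -v rot; python3 loc.py
```

```text
clock: 23.98
position: [0.5106, -0.0495, 0.0555]
force: [-0.4, 0.5, -0.5]
grip_width: 0.0002
t 23.975 local mm [-132.1   -0.7   55.5] Floc [-0.4  0.4 -0.5] rot [ 3.113 -0.232 -0.195]
```

```bash
python3 -m handwheel '[[0.06,0,0.014,0,0,0],[0.0,0,0.0,0,0,0]]'|grep -v rot; python3 loc.py
```

```text
clock: 24.22
position: [0.5122, -0.0498, 0.0555]
force: [-0.1, -0.1, -0.2]
grip_width: -0.0003
t 24.225 local mm [-130.5   -0.7   55.5] Floc [-0.1 -0.1 -0.2] rot [ 3.113 -0.232 -0.195]
```

```bash
python3 -m handwheel '[[0.06,0,0.014,0,0,0],[0.06,0,0.014,0,0,0],[0.0,0,0.0,0,0,0]]'|grep -v rot; python3 loc.py
```

```text
clock: 24.6
position: [0.5146, -0.0504, 0.0553]
force: [-3.7, 1.5, 2.5]
grip_width: 0.0001
t 24.6 local mm [-128.    -0.8   55.3] Floc [-4.   0.8  2.5] rot [ 3.113 -0.231 -0.195]
```

```bash
python3 -m handwheel '[[0.06,0,0.014,0,0,0],[0.0,0,0.0,0,0,0]]'|grep -v rot; python3 loc.py
```

```text
clock: 24.85
position: [0.515, -0.0505, 0.0551]
force: [-12.5, 5.9, 8.6]
grip_width: 0.0001
t 24.85 local mm [-127.6   -0.9   55.1] Floc [-13.4   3.4   8.6] rot [ 3.112 -0.23  -0.194]
```

```bash
python3 -m handwheel '[[0.04,0,0.01,0,0,0],[0.0,0,0.0,0,0,0]]'|grep -v rot; python3 loc.py
```

```text
clock: 25.1
position: [0.5152, -0.0506, 0.0549]
force: [-19.8, 7.4, 15.1]
grip_width: -0.0
t 25.1 local mm [-127.4   -0.9   54.9] Floc [-20.9   3.4  15.1] rot [ 3.112 -0.229 -0.194]
```

```bash
python3 -m handwheel '[[-0.3,0,0,0,0,0],[-1,0,0,0,0,0],[-1,0,-1,0,0,0],[0,0,-1,0,0,0],[0,0,-1,0,0,0],[0,-1,-1,0,0,0],[0,-1,-1,0,0,0],[0,-1,0,0,0,0]]'|grep -v rot;python3 -m handwheel '[[0,-1,0,0,0,0],[0,-1,0,0,0,0],[0,-1,0,0,0,0],[0,-1,0,0,0,0],[0,-1,0,0,0,0],[0,-1,0,0,0,0],[0,-1,0,0,0,0],[0,0,0,0,0,0]]'|grep -v rot;python3 loc.py; python3 th.py; python3 chk.py; python3 - <<'E'
from h import *
q=np.load("pose.npy"); t=bot.grab_frame("top"); T=cam(t); b=t["pixels"]
hsv=cv2.cvtColor(b,cv2.COLOR_BGR2HSV); m=cv2.inRange(hsv,(105,120,60),(130,255,255)); m[:150]=0; m[260:]=0; m[:,:300]=0; m[:,380:]=0
P=np.argwhere(m)[:,::-1].astype(np.float32); e=cv2.fitEllipse(P); print(e)
for uv in((338.27,217.37),e[0]):
    X=ray_z(T,uv,.03); d=X[:2]-q[:2]; c,n=np.cos(q[2]),np.sin(q[2]); print("flange local",1e3*(c*d[0]+n*d[1]),1e3*(c*d[1]-n*d[0]))
for n,zz in(("cover_mid",.042),("cleaner_mid",.0575),("gauge_mid",.011)):
    r=bot.trace(t,n); print(n,r and ray_z(T,r[0]["point"],zz).round(3))
cv2.imwrite("pics/t8.png",b)
E
```

```text
clock: 26.1
position: [0.455, 0.0426, 0.1689]
force: [0.3, -0.5, -0.6]
grip_width: 0.0001
clock: 27.1
position: [0.4891, 0.2152, 0.162]
force: [0.9, -0.9, 0.2]
grip_width: -0.0002
t 27.1 local mm [-203.7  255.   162. ] Floc [ 1.  -0.8  0.2] rot [ 3.113 -0.224 -0.192]
-1 0.148 coarse -0.198 (232) fine -0.356 (234)
-1 0.15 coarse -0.064 (232) fine -0.114 (233)
-1 0.152 coarse 0.043 (233) fine 0.057 (234)
1 0.148 coarse -0.151 (215) fine -0.226 (213)
1 0.15 coarse -0.028 (215) fine -0.053 (213)
1 0.152 coarse 0.074 (215) fine 0.093 (212)
[329.96600962 263.27921776] [335.08272791 235.49847668]
handle travel mm 59.34070949530517
1 0.148 [np.float64(0.032), 196, np.float64(0.047), 211]
1 0.15 [np.float64(0.001), 197, np.float64(0.002), 212]
1 0.152 [np.float64(-0.027), 197, np.float64(-0.042), 213]
-1 0.148 [np.float64(0.017), 203, np.float64(0.028), 208]
-1 0.15 [np.float64(-0.013), 204, np.float64(-0.017), 208]
-1 0.152 [np.float64(-0.042), 204, np.float64(-0.061), 209]
((342.70318603515625, 192.95468139648438), (25.548254013061523, 25.970962524414062), 124.58242797851562)
flange local -64.2938303674877 1.4104824743331883
flange local -8.481402809936787 1.36587422636838
cover_mid [0.411 0.292 0.042]
cleaner_mid [ 0.42  -0.374  0.058]
gauge_mid [ 0.548 -0.412  0.011]
```

View pics/t8.png

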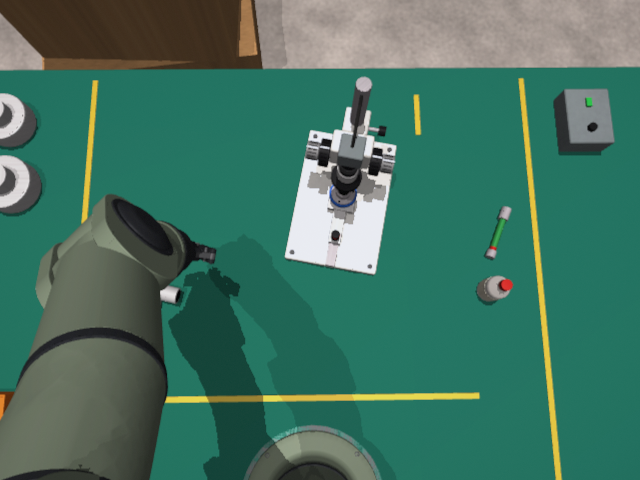

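```bash
python3 -c "
from workcell import bot
print(bot.job_done())"; python3 loc.py
```

```text
the job is handed in; nothing more can be done
None
the job is handed in; nothing more can be done
```

I pushed the nest against its end stop and rolled the fine-focus knob's line into line with the coarse knob's line. I handed the job in at about 27 s of the 64 s. The system gives no verdict.

- **Nest:** I pushed the handle with closed fingers until it stopped hard. A second push with the tool tilted, at about 21 N, stopped at the same place, and the pictures before and after show no movement between the two pushes.
- **Nest travel, where checks disagree:** the pictures put the travel between 53 and 59 mm, depending on the feature measured, against a nominal 60 mm. The 59 mm figure was skewed by a shadow. I judged it home because of the repeated hard stop, and assumed it had not started fully pulled out.
- **Fine knob:** I rolled the left drum in two light strokes with one open fingertip, pressing with 4 to 8 N.
    - The line started at about 1.3 rad.
    - After I backed off, both cameras put it within about 0.03 rad of the coarse line. The limit is 0.12 rad.
- **Coarse knob:** its line has not moved visibly in either camera.
- **Bystanders:** the bottle and gauge are within 2 mm of where they started. In the last picture the arm hid most of the cover, so the network's position for it was 67 mm off and I disregarded it. The cover's visible spigot tip had not moved.
- **Robot:** it was clear of everything at hand-in, with about 1 N on the force sensor, which is its resting noise.

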